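Lever the control module home in its dock

TASK

Take the control module out of the white caddy, where only its two ends are free to grip, and set it down flat on the table, released; then take it again by its long sides and lower it flat, either way round, into the dock's bay between the two open levers. Swing both levers fully inward until they stand upright, so that they press the module fully home on its sprung contacts, and leave everything so. Never let the module drop or fall, and leave the cup, notebook, tray and tweezers where they are.

Things in the scene. Friction and masses are not known exactly. Their poses are not given: they have to be found in the camera images.
- module: the control module, loose, about 0.2 kg: flat-topped black block with a green circuit board let into its top; 48 mm along its x (between its long sides), 66 mm along its y (between its two ends), 34 mm high. Origin at its centre, half-way up; z up. Turned half round it is the same. It starts in the caddy, its y along the caddy's y.
- caddy: white plastic caddy, fixed: floor 10 mm thick, 64 mm long (y), on which the module stands, and two walls 6 mm thick along the module's long sides (at x = +-29 mm), their tops 42 mm above the table, 2 mm below the module's top. Both ends (+-y) are open, with free table beyond. Origin: centre of the underside; z up.
- dock: dock, fixed: grey base 112 (x) x 150 (y) x 12 mm with an open-sided metal bay for the module (module y along dock y, 2 mm clearance, flared). Its ends are posts to 54 mm above the table (|y| 35-48); its long sides have only corner guides 50 mm high (|y| 25-35, |x| 26-32), free for fingers between. Origin: centre of the underside; z up; yaw within 0.3 rad; +y is the left lever's end.
- bay (a point): centre of the bay, 33 mm above the table: where the module's centre is when fully home. Laid in with the levers open, the module floats 5 mm higher on two sprung contact pads (each 2 N, rising to 5 N pressed 5 mm down), its top 55 mm above the table. Axes as the dock.
- lever_left (a joint): lever at the dock's +y end, hinged about dock x, pivot 41 mm from the bay's centre, 48 mm above the table. 0 = closed: handle upright, nose pressing on the module's top; grows as the handle swings outward, 1.3 rad = stop. Starts open, 1.0 to 1.25; below 1.0 the nose overhangs the module. Stiff hinge (0.12 N m): it stays where left, also against the pads; closing takes about 5 N at the tip.
- lever_right (a joint): the same lever, mirrored, at the dock's -y end; positive is again outward.
- lever_left_tip (a point): top end of the left lever's handle, 49 mm from its pivot. The handle is a flat steel bar 13 mm wide and 5 mm thick with a black grip 24 mm wide (dock x), 6 mm thick, 16 mm long at its end. Closed, the tip is 97 mm above the table and the handle's outer face is 44 mm from the bay's centre.
- lever_right_tip (a point): the same point on the right lever.
- cup: bystander: paper cup, 70 mm across, 78 mm high, standing; origin at its underside.
- notebook: bystander: ring-bound notebook lying flat, 107 x 150 x 12 mm; origin at the centre of its underside.
- tray: bystander: empty white instrument tray, 100 x 200 x 32 mm; origin at the centre of its underside.
- tweezers: bystander: steel tweezers lying flat, 140 mm along their x, 6 mm high; origin at their middle, on the table.
There are look-alikes about, which are no part of the job. Several things have the shape of the dock; the one meant has the colours described above.

How it is judged:
By the outcome, as a careful person would: the job done as asked, in the order asked, and still so for the second after the job is handed in, with the robot touching nothing.
It also fails if it takes over 72 s, if anything falls off the work surface, if the arm or the gripper's body presses on something with over 40 N, if the wrist force passes 120 N, or if a joint passes its speed limit or range.

ROBOT

A 7-joint arm with a two-finger parallel gripper is mounted at the origin on the work surface. World frame = base frame: x ahead of the robot, y to its left, z up, the work surface at z = 0. Lengths are in m, angles in rad, forces in N, time in s.
With the tool pointing down it reaches from about 0.425 to 1.025 m from the base axis. Payload 9.4 kg.
Tool frame: the origin (TCP) lies on the front face of the gripper's body, between the roots of the fingers; the fingertips stand 73 mm ahead of it and the grasp point (between the pads) lies 54 mm ahead of it; z points along the fingers, y is the line along which they close (so a half turn about z gives the same grasp; the last joint's range is limited). The gripper opens to 85 mm and grips with 20 to 120 N. Pads are 22 mm wide; open, the fingers measure 114 mm over their backs; the gripper's body (76 mm by 85 mm) begins 54 mm behind the grasp point. The pads swing forward as they close: fully open they stand 13 mm farther back than shut.
Start: joints at [-1.42, 0.599, -0.003, 1.599, 0.002, 0.943, -0.08], TCP at [0.164, 0.706, 0.304] pointing down, gripper open.
Joint ranges: [-2.57, 2.57], [-0.35, 1.97], [-1.29, 1.29], [0.11, 2.56], [-1.05, 4.19], [0.11, 1.86], [-2.63, 2.63]. Speed limits (rad/s): [2.22, 2.22, 3.01, 3.01, 3.14, 3.14, 3.14].

INTERFACE

Orientations are given as a unit quaternion [w, x, y, z].
In Python, from rig import r gives the robot as it stands. Calls block until the motion is done:
- r.movep(position, orientation): joint-space move of the TCP to a pose.
- r.move_linear(position, rot=None, speed=0.15, stop_force=None): straight line of the TCP; rot=None keeps the orientation; speed is the mean speed in m/s. With stop_force (N) it stops when the force on the tool has changed by that much, and returns True; else False.
- r.goto_joints(angles): joint-space move.
- r.release() and r.grasp(grasp_force=None): open the fingers fully, or close them until they stop; grasp_force is the grip in N (None keeps the last).
- r.dwell(seconds).
- r.inverse_kinematics(position, orientation): joint angles nearest the present ones, or None.
- r.snapshot(name): name is "scene" or "top" or "wrist"; returns (picture, depth): 420x560x3 uint8, red, green, blue; 420x560 float32, m along the optical axis (not along the pixel's ray), 0 where there is no reading.
- r.get_calibration(name): a dict with "K" (3x3 intrinsics, pixels), "rvec" (rotation vector, rad) and "tvec" (3), from world to camera coordinates, as OpenCV has them; the wrist camera has in their place "tool_from_camera" (4x4, takes a point from camera to tool coordinates, whose origin is the TCP and whose axes are the flange's). Camera axes: x right, y down, z forward; pixel columns grow to the right and rows downward; lengths in m; the calibration is good to about 2 mm. A picture is of the moment at which its call begins: read the wrist's pose just before it. get_calibration takes no time and is no camera call.
A pose or a line that the arm cannot do raises r.PlanningError and nothing moves.
- r.job_done(): hands the job in; it is judged then, once.
Trained networks look in the newest picture that a camera, given by its name, has taken for a name from the list of things; names that differ only in an ending like _2 or _b are one class to them, and where a whole thing is asked for, a point or a joint stands for the part that bears it (a point fixed in the world has none). Each returns a list of dicts, best first, with "p" (0 to 1); they miss things now and then, are a little off and sometimes report something else, mostly with a low value. They report only what shows in the picture. A call takes as long as a camera call. They do not tell look-alikes from the thing itself.
- r.look_for(thing, camera): "at" ([x, y, z] in m, in the coordinates of the camera as it stood for that picture, good to about 4 mm: the middle of the surface that is visible of it).
- r.regions_of(thing, camera): "pixels" (420x560 bool, what is visible of it).
Readings, each from a call of its own:
- r.get_t(): time.
- r.get_joint_pos(): joint angles.
- r.get_dq(): joint speeds.
- r.get_joint_efforts(): joint torques, N m.
- r.get_eef_pos(): TCP position.
- r.get_tool_rot(): TCP orientation.
- r.get_wrist_force(): force on the tool from outside, world axes, zero at the start.
- r.get_moment(): the same for the moment, N m.
- r.get_width(): opening from 0.0 (shut) to 1.0 (fully open).
- r.get_finger_force(): force on a finger pad.
Only numpy, scipy, OpenCV 4.12 (cv2) and the standard library are available. Lean on these libraries where they do the work, as an engineer would, in place of code of your own. Each camera call takes 0.05 s, during which the arm holds its last target. There are 200 camera calls.

## Working session

There is one attempt and no reset: what is moved stays moved. The work goes in short steps, each a Python script; the robot and the scene stay as the last script left them, time stands still between calls to the robot, and variables do not carry over. Pictures are saved under pics/ and viewed, at most 10 in all, crops included, and the job is handed in when it is done.

```bash
mkdir -p pics; ls
cat > h.py <<'E'
import numpy as np, cv2
from scipy.spatial.transform import Rotation as R
from rig import r
def snap(name, fn=None):
    p=np.array(r.get_eef_pos()); q=np.array(r.get_tool_rot())
    im,d=r.snapshot(name)
    if fn: cv2.imwrite('pics/'+fn,im[:,:,::-1])
    return im,d,cam(name,p,q)
def cam(name,p=None,q=None):
    c=r.get_calibration(name); T=np.eye(4)
    if name=='wrist':
        W=np.eye(4); W[:3,:3]=R.from_quat(np.r_[q[1:],q[0]]).as_matrix(); W[:3,3]=p
        T=W@np.array(c['tool_from_camera'])
    else:
        Rm=R.from_rotvec(np.ravel(c['rvec'])).as_matrix(); T[:3,:3]=Rm.T; T[:3,3]=-Rm.T@np.ravel(c['tvec'])
    return np.array(c['K']),T
def cloud(d,KT):
    K,T=KT; v,u=np.mgrid[:d.shape[0],:d.shape[1]]
    P=np.stack([(u-K[0,2])/K[0,0]*d,(v-K[1,2])/K[1,1]*d,d],-1)
    W=P@T[:3,:3].T+T[:3,3]; W[d<=0]=np.nan
    return W
def w(at,KT): return KT[1][:3,:3]@np.array(at)+KT[1][:3,3]
def down(yaw):  # tool z down, tool y (closing line) at angle yaw in world
    y=np.array([np.cos(yaw),np.sin(yaw),0]); z=np.array([0,0,-1.]); x=np.cross(y,z)
    q=R.from_matrix(np.stack([x,y,z],1)).as_quat(); return [float(a) for a in np.r_[q[3],q[:3]]]
E
python3 - <<'E'
from h import *
print(r.get_t())
for n in ['scene','top']:
    im,d,KT=snap(n,n+'0.png'); np.savez('/tmp/'+n,im=im,d=d)
    for t in ['module','caddy','dock','lever_left_tip','lever_left','cup','notebook','tray','tweezers']:
        print(n,t,[(round(o['p'],2),w(o['at'],KT).round(3).tolist()) for o in r.look_for(t,n)])
print(r.get_t(),r.get_eef_pos(),r.get_tool_rot())
E
```

```text
pics
0.0
scene module [(0.66, [0.536, 0.232, 0.042])]
scene caddy [(0.68, [0.56, 0.239, 0.035])]
scene dock [(0.87, [0.343, -0.147, 0.013]), (0.82, [0.577, -0.164, 0.011]), (0.66, [0.538, 0.234, 0.045]), (0.54, [0.764, -0.203, 0.016]), (0.32, [0.759, 0.165, 0.009])]
scene lever_left_tip [(0.6, [0.558, -0.107, 0.066])]
scene lever_left [(0.69, [0.555, -0.108, 0.062])]
scene cup [(0.64, [0.715, -0.014, 0.045])]
scene notebook [(0.67, [0.765, -0.198, 0.017])]
scene tray []
scene tweezers [(0.72, [0.414, -0.012, 0.004])]
top module [(0.74, [0.534, 0.234, 0.046])]
top caddy [(0.98, [0.511, 0.228, 0.039])]
top dock [(0.87, [0.337, -0.15, 0.014]), (0.64, [0.566, -0.172, 0.011])]
top lever_left_tip [(0.71, [0.553, -0.101, 0.064]), (0.44, [0.32, -0.118, 0.062])]
top lever_left [(0.68, [0.557, -0.103, 0.064])]
top cup [(0.68, [0.732, -0.002, 0.034])]
top notebook [(0.86, [0.759, -0.205, 0.009]), (0.58, [0.413, -0.011, 0.004])]
top tray [(0.74, [0.773, 0.171, -0.002])]
top tweezers [(0.67, [0.415, -0.014, 0.005])]
1.0 [0.16373632 0.70626733 0.30389502] [2.13193933e-05 1.13651592e-01 9.93520667e-01 1.24443014e-05]
```

View pics/top0.png

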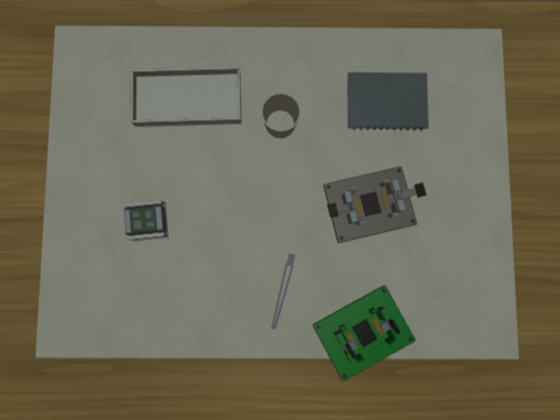

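View pics/scene0.png

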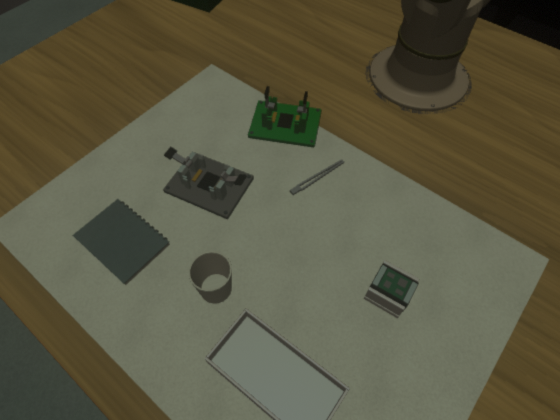

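The top view shows the module in its caddy at about (144,219) with its long axis left–right. The grey dock is at (370,204), its lever tips at (333,210) and (420,190). The green dock at (364,333) is the look-alike. I'll measure both with the wrist camera.

Run:
```python
from h import *
print(np.array(r.get_calibration('wrist')['tool_from_camera']).round(3).tolist())
def go(x,y,yaw,name):
    r.movep([x,y,0.30],down(yaw)); 
    im,d,KT=snap('wrist',name+'.png'); C=cloud(d,KT); np.savez('/tmp/'+name,im=im,C=C); return im,C,KT
print(r.get_t())
im,C,KT=go(0.575,-0.165,0.15,'w_dock')
for t in ['dock','lever_left_tip','lever_right_tip']:
    print(t,[(round(o['p'],2),w(o['at'],KT).round(3).tolist()) for o in r.look_for(t,'wrist')])
print(r.get_t())
im,C,KT=go(0.535,0.234,np.pi/2,'w_mod')
print(r.get_t(), r.get_joint_pos())
for t in ['module','caddy']:
    for o in r.regions_of(t,'wrist')[:1]:
        m=o['pixels']; P=C[m]; P=P[np.isfinite(P[:,2])]
        P=P[(P[:,2]>.036)&(P[:,2]<.052)]
        rect=cv2.minAreaRect((P[:,:2]*1000).astype(np.float32)); print(t,o['p'],len(P),np.median(P[:,2]),rect)
a=cv2.hconcat([cv2.imread('pics/w_dock.png'),cv2.imread('pics/w_mod.png')]); cv2.imwrite('pics/both.png',cv2.resize(a,(800,300)))
```

```text
[[-0.001, -0.957, -0.29, 0.074], [1.0, -0.001, -0.0, -0.0], [-0.0, -0.29, 0.957, -0.071], [0.0, 0.0, 0.0, 1.0]]
1.0
dock [(0.97, [0.346, -0.145, 0.016]), (0.79, [0.565, -0.164, 0.014])]
lever_left_tip [(0.84, [0.554, -0.1, 0.068]), (0.59, [0.321, -0.119, 0.06])]
lever_right_tip [(0.67, [0.351, -0.184, 0.07]), (0.66, [0.578, -0.228, 0.061])]
4.5583
6.0917 [-0.78452883  0.45723302  0.398704    1.95135397 -0.24513034  0.77966011
  1.3201513 ]
module 0.78 2617 0.0459055930574207 ((531.9957275390625, 237.11245727539062), (47.90031814575195, 65.78429412841797), 6.462862014770508)
caddy 0.94 746 0.04323156006662038 ((532.5150756835938, 236.04733276367188), (64.23433685302734, 63.9339599609375), 6.393078327178955)
```

View pics/both.png

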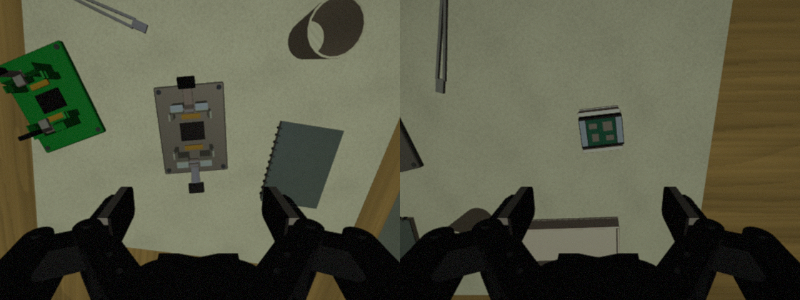

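The left half shows the dock at about (190,128) with levers up and down in the image. The right half shows the module in the caddy at (601,132). The module's measured 47.9 × 65.8 mm at 45 mm top height matches the sizes given. Next I'll fit the dock and check the fingertip length.

```bash
cat >> h.py <<'E'
def dockfit(C):
    x,y,z=C[...,0],C[...,1],C[...,2]
    near=np.hypot(x-.567,y+.165)<.13
    m=near&(z>.006)&(z<.018)
    lab=cv2.connectedComponentsWithStats(cv2.morphologyEx(m.astype(np.uint8),cv2.MORPH_OPEN,np.ones((3,3))))
    i=1+np.argmax(lab[2][1:,4]); P=C[lab[1]==i]
    rect=cv2.minAreaRect((P[:,:2]*1000).astype(np.float32))
    (c,(a,b),g)=rect; yaw=np.deg2rad(g if a<b else g-90); 
    c=np.array(c)/1000
    Rm=np.array([[np.cos(yaw),-np.sin(yaw)],[np.sin(yaw),np.cos(yaw)]])
    L=(C[...,:2]-c)@Rm
    return c,yaw,rect,L
E
python3 - <<'E'
from h import *
C=np.load('/tmp/w_dock.npz')['C']
c,yaw,rect,L=dockfit(C); print(c,yaw,rect)
z=C[...,2]
def st(m,n): 
    P=L[m]*1000; print(n,len(P),np.percentile(P,[2,50,98],axis=0).round(1).tolist(), np.percentile(z[m],[2,50,98]).round(4))
near=(abs(L[...,0])<.04)&(abs(L[...,1])<.1)
for s in (1,-1):
    Y=s*L[...,1]
    st(near&(Y>.06)&(z>.03),'handle %d'%s)
    for lo in (.04,.046,.052,.058,.064): st(near&(Y<.06)&(Y>.01)&(z>lo)&(z<lo+.006),'top %d %.3f'%(s,lo))
st((abs(L[...,0])<.006)&(abs(L[...,1])<.006),'mid')
for f in ('w_dock','w_mod'):
    C=np.load('/tmp/%s.npz'%f)['C']; zz=C[...,2]; m=(zz>.2)&(zz<.29); m[:200]=0
    print(f,np.nanpercentile(zz[m],[0,1,5,20]))
E
```

```text
[ 0.56632202 -0.16744423] 0.23466743550855843 ((566.322021484375, -167.44422912597656), (112.19587707519531, 149.51632690429688), 13.445453643798828)
handle 1 572 [[-11.4, 60.8], [-0.0, 75.1], [11.3, 84.7]] [0.0619 0.0701 0.0742]
top 1 0.040 57 [[-30.7, 25.1], [-9.1, 34.7], [30.2, 47.9]] [0.041  0.0441 0.0459]
top 1 0.046 161 [[-31.4, 25.6], [6.9, 34.4], [31.5, 47.8]] [0.0463 0.0504 0.052 ]
top 1 0.052 515 [[-26.7, 31.6], [0.2, 43.1], [28.5, 52.2]] [0.0524 0.0554 0.0578]
top 1 0.058 143 [[-6.3, 42.7], [0.2, 54.6], [6.1, 59.7]] [0.0581 0.0603 0.0638]
top 1 0.064 83 [[-6.4, 36.8], [-0.3, 39.9], [5.9, 43.0]] [0.0641 0.0658 0.0677]
handle -1 437 [[-11.1, -86.0], [0.1, -75.6], [11.3, -60.9]] [0.0586 0.0647 0.0686]
top -1 0.040 89 [[-30.7, -36.1], [9.5, -34.9], [31.7, -24.9]] [0.0405 0.0433 0.0458]
top -1 0.046 202 [[-31.1, -40.7], [-0.1, -35.4], [30.9, -25.3]] [0.0462 0.0499 0.0519]
top -1 0.052 551 [[-28.5, -57.6], [0.1, -42.2], [26.8, -29.4]] [0.0521 0.0552 0.0577]
top -1 0.058 31 [[-6.0, -59.9], [-0.4, -57.7], [6.5, -38.9]] [0.058  0.0588 0.0639]
top -1 0.064 63 [[-6.3, -44.7], [-0.0, -41.2], [5.7, -38.7]] [0.0641 0.0658 0.0669]
mid 101 [[-5.7, -5.5], [-0.1, 0.3], [5.8, 5.6]] [0.0161 0.0175 0.0188]
w_dock [0.24085503 0.24356216 0.24769066 0.25686339]
w_mod [0.24127695 0.243841   0.24777868 0.25690358]
```

The dock fit is very consistent: 112.2 × 149.5 mm, posts, guides and levers all symmetric. The open fingertips are 60 mm ahead of the TCP. Now I'll pick the module up and set it down.

Run:
```python
from h import *
yaw=0.2347
qp=down(0.113+np.pi/2); qd=down(yaw+np.pi/2)
x,y=.532,.2371
r.movep([x,y,.16],qp); r.move_linear([x,y,.082],speed=.08)
r.grasp(50); print('width',r.get_width(),r.get_finger_force(),r.get_t(),r.get_wrist_force())
r.move_linear([x,y,.15],speed=.12); print('w',r.get_width(),r.get_finger_force(),r.get_wrist_force())
r.movep([.56,.05,.12],qd)
print(r.get_width())
r.move_linear([.56,.05,.082],speed=.12)
print(r.move_linear([.56,.05,.069],speed=.03,stop_force=4),r.get_eef_pos(),r.get_wrist_force(),r.get_t())
r.snapshot('scene')
```

```text
width 0.7589398836744261 55.56533396244049 8.2583 [-0.85719345 -0.47055313  6.5384691 ]
w 0.7623589134304891 55.84334671497345 [-0.28299108  0.25580356 -2.26542396]
0.7636685705367428
True [0.56043846 0.05018184 0.07252269] [-1.37547255 -0.08633527  6.89329291] 10.6167
```

Run:
```python
from h import *
yaw=0.2347
r.release(); r.move_linear([.56,.05,.16],speed=.15)
r.movep([.56,.05,.26],down(yaw))
im,d,KT=snap('wrist','w_mod2.png'); C=cloud(d,KT)
for o in r.regions_of('module','wrist'):
    P=C[o['pixels']]; P=P[np.isfinite(P[:,2])]; P=P[(P[:,2]>.028)&(P[:,2]<.042)]
    if len(P)>50: print(o['p'],len(P),np.median(P[:,2]),cv2.minAreaRect((P[:,:2]*1000).astype(np.float32)))
m=(C[...,2]>.028)&(C[...,2]<.042)&(np.hypot(C[...,0]-.56,C[...,1]-.05)<.07)
print(cv2.minAreaRect((C[m][:,:2]*1000).astype(np.float32)),np.percentile(C[m][:,2],[5,50,95]))
r.movep([.566,-.167,.28],down(yaw))
im,d,KT=snap('wrist','w_dock2.png'); C=cloud(d,KT); c,yw,rect,L=dockfit(C); print(c,yw,rect)
z=C[...,2]
for s in (1,-1):
    near=(abs(L[...,0])<.04)&(abs(L[...,1])<.1); m=near&(s*L[...,1]>.06)&(z>.03)
    print(s,np.percentile(s*L[m][:,1],[1,50,99]).round(4),np.percentile(z[m],[1,50,99]).round(4))
    m=near&(z>.046)&(z<.056)&(s*L[...,1]>.01)&(s*L[...,1]<.06)&(abs(L[...,0])>.015)
    print('guides/posts',np.percentile(L[m]*1000,[2,98],axis=0).round(1).tolist())
print(r.get_t(),r.get_joint_pos())
```

```text
0.8 3113 0.03585912837751437 ((560.8277587890625, 50.738311767578125), (48.11347961425781, 65.73762512207031), 13.506025314331055)
0.46 515 0.03516580205316888 ((721.5457153320312, 7.363079071044922), (38.13628387451172, 61.250274658203125), 63.72642517089844)
((560.8277587890625, 50.738311767578125), (48.11347961425781, 65.73762512207031), 13.506025314331055) [0.03438376 0.0358562  0.03714233]
[ 0.56622583 -0.16696884] 0.23539208164116898 ((566.225830078125, -166.96884155273438), (112.20125579833984, 147.8722381591797), 13.48697280883789)
1 [0.0608 0.0749 0.084 ] [0.062  0.0701 0.0746]
guides/posts [[-31.4, 25.0], [31.3, 47.3]]
-1 [0.0605 0.0756 0.0867] [0.058  0.0646 0.0687]
guides/posts [[-31.1, -48.0], [31.0, -25.7]]
13.8583 [-0.31126221  0.57176612  0.76347573  1.97066193 -0.54180732  0.81437906
  0.99589956]
```

View pics/w_mod2.png

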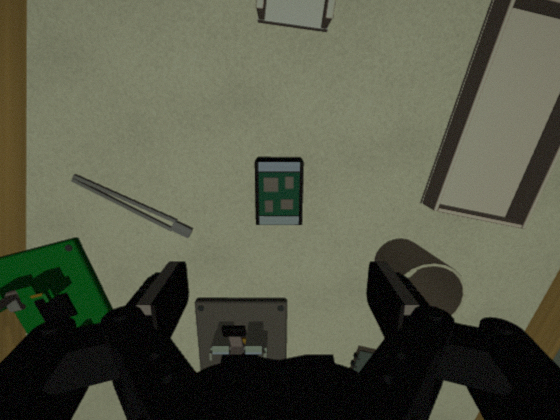

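The module lies flat on the table at (278,191), released, at (0.561, 0.051). Now I'll regrip it by its long sides and insert it.

Run:
```python
from h import *
yaw=0.235; q=down(yaw); x,y=.5608,.0507; X,Y=.5663,-.1673
r.movep([x,y,.14],q); r.move_linear([x,y,.074],speed=.08)
r.grasp(50); print('width',r.get_width(),r.get_finger_force(),r.get_eef_pos())
r.move_linear([x,y,.17],speed=.15); r.movep([X,Y,.17],q); r.move_linear([X,Y,.132],speed=.1)
r.dwell(.2); f0=r.get_wrist_force(); print(r.get_eef_pos(),f0,r.get_t())
print(r.move_linear([X,Y,.094],speed=.03,stop_force=9),r.get_eef_pos(),r.get_wrist_force()-f0,r.get_moment(),r.get_t())
snap('scene','s_ins.png'); snap('wrist','w_ins.png')
a=cv2.imread('pics/s_ins.png')[110:260,130:310]; b=cv2.imread('pics/w_ins.png')
cv2.imwrite('pics/ins.png',cv2.hconcat([cv2.resize(a,(400,333)),cv2.resize(b,(400,333))]))
```

```text
width 0.5509421137620174 52.02610373497009 [0.56089026 0.05086412 0.07449786]
[ 0.56658154 -0.16730184  0.1325663 ] [ 0.33033479 -0.5711634  -2.27837041] 18.6917
False [ 0.56618294 -0.16734039  0.09430021] [-1.65610849  0.73639105  4.04061979] [0.14981002 0.46481062 0.04811768] 20.1083
```

View pics/ins.png

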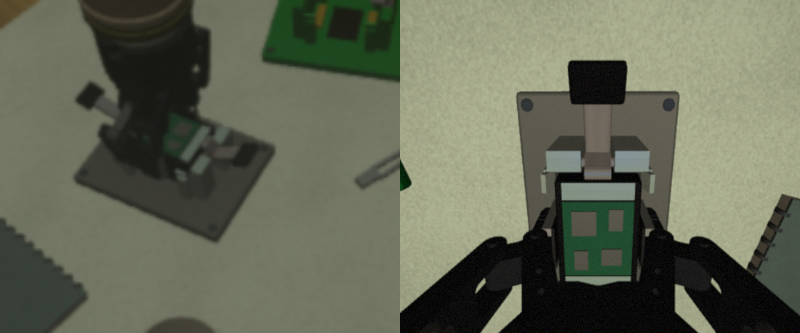

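The module sits in the bay between the levers, and the 4 N upward force matches it floating on its pads. I'll release it and close both levers.

Run:
```python
from h import *
yaw=0.235; q=down(yaw); c=np.array([.5663,-.1673])
def W(ly,tip): 
    p=c+ly*np.array([-np.sin(yaw),np.cos(yaw)]); return [float(p[0]),float(p[1]),tip+.073]
def ly(): 
    p=r.get_eef_pos(); return float((p[:2]-c)@[-np.sin(yaw),np.cos(yaw)]),float(p[2])-.073
r.release(); r.move_linear(W(0,.12),speed=.12); r.grasp(30); print(r.get_width())
for s in (1,-1):
    r.movep(W(s*.117,.12),q); r.move_linear(W(s*.112,.057),speed=.12); r.dwell(.1)
    f0=r.get_wrist_force()
    print(s,r.move_linear(W(s*.050,.074),speed=.05,stop_force=20),ly(),(r.get_wrist_force()-f0).round(2),r.get_t())
    r.move_linear(W(s*.075,.09),speed=.1); r.move_linear(W(s*.085,.13),speed=.15)
r.movep(W(0,.22),q)
im,d,KT=snap('wrist','w_end.png'); snap('scene','s_end.png'); C=cloud(d,KT); z=C[...,2]; L=(C[...,:2]-c)@np.array([[np.cos(yaw),-np.sin(yaw)],[np.sin(yaw),np.cos(yaw)]])
for s in (1,-1):
    m=(abs(L[...,0])<.014)&(s*L[...,1]>.02)&(s*L[...,1]<.11)&(z>.085)&(z<.12)
    print(s,m.sum(),np.percentile(L[m]*1000,[2,50,98],axis=0).round(1).tolist() if m.any() else '',np.percentile(z[m],[2,50,98]).round(4) if m.any() else '')
m=(abs(L[...,0])<.02)&(abs(L[...,1])<.02)&(z<.08); print('module top',np.nanpercentile(z[m],[5,50,95]),r.get_t())
a=cv2.imread('pics/s_end.png')[110:260,130:310]; b=cv2.imread('pics/w_end.png')
cv2.imwrite('pics/end.png',cv2.hconcat([cv2.resize(a,(400,333)),cv2.resize(b,(400,333))]))
```

```text
0.0017949098301321775
1 True (0.09499773607175932, 0.06242865220659523) [0.66 2.8  1.76] 24.35
-1 True (-0.09624850779452607, 0.06472593110239881) [ 0.46 -1.33  3.32] 27.5
1 288 [[-11.4, 59.5], [-0.2, 64.0], [11.1, 68.1]] [0.0854 0.0906 0.0928]
-1 0  
module top [0.05591846 0.05716983 0.05840916] 29.0833
```

View pics/end.png

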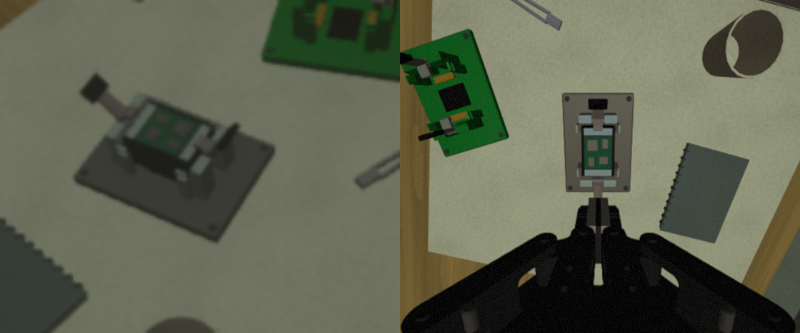

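Both pushes stopped early on the contact transient. The left lever is partly closed, at about 0.5 rad, and the right one has barely moved. The module is seated straight. I'll push again, slower, with retries.

```bash
cat > push.py <<'E'
from h import *
yaw=0.235; q=down(yaw); c=np.array([.5663,-.1673]); u=np.array([-np.sin(yaw),np.cos(yaw)])
def W(ly,tip): 
    p=c+ly*u; return [float(p[0]),float(p[1]),tip+.073]
def ly(): 
    p=r.get_eef_pos(); return float((p[:2]-c)@u),float(p[2])-.073
def push(s,y0,z0,yend=.052,sp=.025,F=25):
    r.movep(W(s*(y0+.015),.13),q); r.move_linear(W(s*y0,z0),speed=.12); r.dwell(.1); f0=r.get_wrist_force()
    for k in range(4):
        hit=r.move_linear(W(s*yend,.074),speed=sp,stop_force=F); p=ly(); df=float((r.get_wrist_force()-f0)[:2]@u)
        print(s,hit,np.round(p,4),round(df,1),r.get_t())
        if not hit or abs(p[0])<.057: break
    r.move_linear(W(s*.075,.09),speed=.1); r.move_linear(W(s*.085,.13),speed=.15)
def check(fn):
    # view from the side so that both handles show
    r.movep(W(-.05,.25),q)
    im,d,KT=snap('wrist',fn+'w.png'); snap('scene',fn+'s.png'); C=cloud(d,KT); z=C[...,2]
    L=(C[...,:2]-c)@np.array([[np.cos(yaw),-np.sin(yaw)],[np.sin(yaw),np.cos(yaw)]])
    for s in (1,-1):
        m=(abs(L[...,0])<.014)&(s*L[...,1]>.02)&(s*L[...,1]<.11)&(z>.08)&(z<.12)
        if m.any(): print(s,m.sum(),np.percentile(L[m]*1000,[2,50,98],axis=0).round(1).tolist(),np.percentile(z[m],[2,50,98]).round(4))
    m=(abs(L[...,0])<.02)&(abs(L[...,1])<.02)&(z<.08); print('module top',np.nanpercentile(z[m],[5,50,95]),r.get_t())
    a=cv2.imread('pics/'+fn+'s.png')[110:260,130:310]; b=cv2.imread('pics/'+fn+'w.png')
    cv2.imwrite('pics/'+fn+'.png',cv2.hconcat([cv2.resize(a,(400,333)),cv2.resize(b,(400,333))]))
E
python3 - <<'E'
from push import *
push(-1,.108,.058); push(1,.092,.062); check('end2')
E
```

```text
-1 False [-0.0547  0.0736] -13.8 33.0917
1 False [0.054  0.0732] 8.1 37.3917
1 203 [[-11.5, 37.5], [0.3, 40.8], [11.2, 43.5]] [0.0943 0.0982 0.0997]
-1 211 [[-11.5, -44.4], [0.4, -39.9], [11.2, -38.1]] [0.0862 0.0976 0.0995]
module top [0.05122362 0.05250612 0.05381801] 39.1
```

View pics/end2.png

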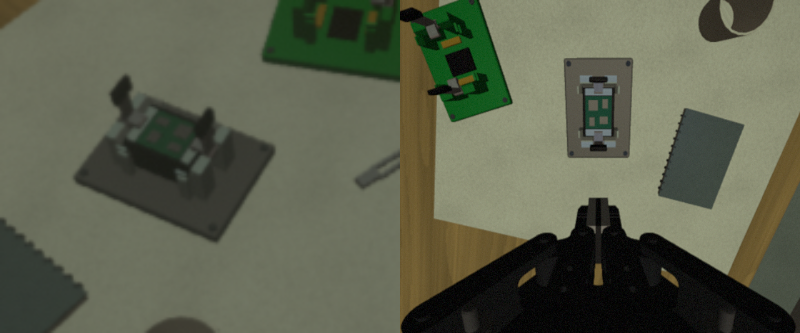

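Both handles stand upright and the module top has dropped about 4.7 mm. I'll give each lever one firmer nudge to be sure it is fully closed.

Run:
```python
from push import *
for s in (-1,1): push(s,.066,.074,yend=.049,sp=.03,F=30)
check('end3')
```

```text
-1 False [-0.0541  0.0745] -17.1 41.1167
1 False [0.0532 0.0741] 15.9 44.15
1 202 [[-11.4, 37.5], [-0.5, 40.0], [11.2, 43.5]] [0.095  0.0979 0.0996]
-1 187 [[-11.5, -43.1], [0.4, -39.8], [11.2, -38.1]] [0.0856 0.0978 0.0998]
module top [0.05116807 0.05248017 0.0538954 ] 45.8833
```

```bash
python3 -c "
from rig import r
print(r.job_done())"
```

```text
the job is handed in; nothing more can be done
None
```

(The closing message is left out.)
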